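# Lay out the parts of a stripped-down laptop on their marked pads

## Task

Put each of the four parts taken out of the computer on the foam pad whose printed outline matches its shape and size, one part per pad: the round fan in the circle, the large heat sink in the large square, the small heat sink in the small square, the battery in the long rectangle. Each must lie flat, right side up, inside its outline and square with it (either way round; the fan may be turned anyhow); set the parts down rather than dropping them. Do not shift the multimeter or the tape roll.

Things in the scene. Friction and masses are not known exactly. Their poses are not given: they have to be found in the camera images.
- fan_mid (a point): Round cooling fan: grey disc 52 mm in diameter, 22 mm tall, dark face with radial blades and a metal hub, upright and loose. Point at its centre, 11 mm above its underside; z up. Plain round side, so it may be gripped in any direction.
- big_sink_mid (a point): Large finned aluminium heat sink, 46 x 46 mm, 22 mm tall, loose, fins up. Point at its centre, 11 mm above its underside; x and y square to its sides (fins run along y), z up.
- small_sink_mid (a point): Small finned aluminium heat sink, 30 x 30 mm, 22 mm tall, loose, fins up. Point at its centre, 11 mm above its underside; x and y square to its sides (fins run along y), z up.
- battery_mid (a point): Bar-shaped black battery pack with a plain pale label and brass contacts on top, 24 mm wide (x), 90 mm long (y), 22 mm tall, loose, label up. Point at its centre, 11 mm above its underside; z up.
- pad_round_top (a point): Site at the middle of the outline on the pad's top face, 6 mm above the bench. The pad is a fixed flat dark foam slab 82 x 124 x 6 mm (long side along its y), no raised edge; its printed white outline is a circle 74 mm across.
- pad_big_square_top (a point): Site at the middle of the outline on the pad's top face, 6 mm above the bench. The pad is a fixed flat dark foam slab 82 x 124 x 6 mm (long side along its y), no raised edge; its printed white outline is a square of 68 mm, sides along the pad's x and y.
- pad_small_square_top (a point): Site at the middle of the outline on the pad's top face, 6 mm above the bench. The pad is a fixed flat dark foam slab 82 x 124 x 6 mm (long side along its y), no raised edge; its printed white outline is a square of 52 mm, sides along the pad's x and y.
- pad_long_top (a point): Site at the middle of the outline on the pad's top face, 6 mm above the bench. The pad is a fixed flat dark foam slab 82 x 124 x 6 mm (long side along its y), no raised edge; its printed white outline is a rectangle 46 mm (x) by 112 mm (y).
- multimeter: Bystander: red hand multimeter lying on its back, 85 (x) x 170 (y) x 46 mm high, loose, at the far side of the bench. Origin at the centre of its underside.
- tape_roll: Bystander: cardboard-coloured roll of tape lying flat, 92 mm across, 24 mm high, loose, at the far side of the bench. Origin at the centre of its underside.
Things that resemble listed ones, but are neither listed nor needed, are in the scene too. Leave any green or pink look-alike of the part that bears pad_small_square_top alone.

How it is judged:
At the end, for the whole second after the job is handed in: Each part lies on its own pad, centre within 16 mm of the outline's middle, resting on the foam (centre 6 to 16 mm above it), upright within 0.12 rad; sinks and battery square with the outline within 0.25 rad (sinks any quarter turn, battery either way); all released, at rest (horizontal distance between fan_mid and pad_round_top below 0.016 m and z of fan_mid in the frame of pad_round_top between 0.006 and 0.016 m and angle between each of fan_mid, big_sink_mid, small_sink_mid, battery_mid's own z axis and vertical below 0.12 rad and linear speed of each of fan, big_sink, small_sink, battery below 0.02 m/s and contact force between each of fan, big_sink, small_sink, battery and the fingers below 0.05 N and horizontal distance between big_sink_mid and pad_big_square_top below 0.016 m and z of big_sink_mid in the frame of pad_big_square_top between 0.006 and 0.016 m and (angle between the x axis of big_sink_mid and the x axis of pad_big_square_top, either way round below 0.25 rad or angle between the x axis of big_sink_mid and the y axis of pad_big_square_top, either way round below 0.25 rad) and horizontal distance between small_sink_mid and pad_small_square_top below 0.016 m and z of small_sink_mid in the frame of pad_small_square_top between 0.006 and 0.016 m and (angle between the x axis of small_sink_mid and the x axis of pad_small_square_top, either way round below 0.25 rad or angle between the x axis of small_sink_mid and the y axis of pad_small_square_top, either way round below 0.25 rad) and horizontal distance between battery_mid and pad_long_top below 0.016 m and z of battery_mid in the frame of pad_long_top between 0.006 and 0.016 m and angle between the x axis of battery_mid and the x axis of pad_long_top, either way round below 0.25 rad); the robot touches nothing.
It fails at once if a part is dropped or thrown (falls free faster than 0.7 m/s, a drop of about 25 mm) ((linear speed of fan above 0.7 m/s and contact force between fan and anything else below 0.02 N) or (linear speed of big_sink above 0.7 m/s and contact force between big_sink and anything else below 0.02 N) or (linear speed of small_sink above 0.7 m/s and contact force between small_sink and anything else below 0.02 N) or (linear speed of battery above 0.7 m/s and contact force between battery and anything else below 0.02 N)).
It fails at once if the multimeter is moved more than 20 mm (distance of multimeter from where it was at the start of the episode above 0.02 m).
It fails at once if the tape roll is moved more than 20 mm (distance of tape_roll from where it was at the start of the episode above 0.02 m).
It also fails if it takes over 102 s, if anything falls off the work surface, if the arm or the gripper's body presses on something with over 40 N, if the wrist force passes 120 N, or if a joint passes its speed limit or range.

## Robot

A 6-joint arm with a two-finger parallel gripper is mounted at the origin on the work surface. World frame = base frame: x ahead of the robot, y to its left, z up, the work surface at z = 0. Lengths are in m, angles in rad, forces in N, time in s.
With the tool pointing down it reaches from about 0.35 to 0.875 m from the base axis. Payload 15.5 kg.
Tool frame: the origin (TCP) lies on the centre line of the jaws, within the pads' length; the fingertips stand 11 mm ahead of it and the grasp point (between the pads) lies 8 mm behind it; z points along the fingers, y is the line along which they close (so a half turn about z gives the same grasp; the last joint's range is limited). The gripper opens to 85 mm and grips with 20 to 120 N. Pads are 22 mm wide; open, the fingers measure 114 mm over their backs; the gripper's body (76 mm by 85 mm) begins 54 mm behind the grasp point. The pads swing forward as they close: fully open they stand 13 mm farther back than shut.
Start: joints at [1.016, 0.494, 1.345, -0, 1.302, -0.096], TCP at [0.277, 0.56, 0.242] pointing down, gripper open.
Joint ranges: [-2.91, 2.91], [-0.82, 2.16], [0.22, 2.67], [-1.22, 4.37], [0.12, 2.79], [-3.08, 3.08]. Speed limits (rad/s): [1.89, 1.89, 2.57, 3.01, 3.01, 3.01].

## Interface

Orientations are given as a unit quaternion [w, x, y, z].
In Python, from bench import manip gives the robot as it stands.
- The arm moves only by the tool move_arm, never from a script. Its argument "motion" is a list of rows, each a list of 7 numbers: the shift along the tool's x, y, z each as a share of 0.5 m, from -1 to 1, then the turn, a rotation vector about the tool's x, y, z each as a share of 0.5 rad, from -1 to 1, then the closure, from -1 (fully open) to 1 (shut). In form: [[dx, dy, dz, wx, wy, wz, jaw], ...]. A call has 1 to 5 rows; each row is the pose to reach, as a shift and turn from the pose commanded when the call began, along the tool's axes at that moment; what a row does not reach only later rows make up. A row lasts 1/10 s, in which the tool goes at most 50 mm and 8.59 degrees, less where a joint would pass 70% of its speed; a pose out of reach is approached as far as the arm can. A call with a number of a shift or a turn outside -1 to 1 is refused whole. A call with a gripper value outside its range is refused whole. The fingers move at their own pace and stop on an object; the grip force is fixed at half the most. Time passes only in rows, so rows that repeat a pose let the fingers close. It gives the time, the measured TCP pose, the force, the opening and the grip force at its end, in the units of the state.
- manip.sense(): the state, without advancing time (a new reading comes with each control period).
- manip.snapshot(name): name is "scene" or "top" or "wrist"; returns a dict with "color" (400x640x3 uint8, blue, green, red), "range_z" (400x640 float32, m along the optical axis (not along the pixel's ray), 0 where there is no reading), "camera_matrix" (3x3 intrinsics, pixels), "D" ([k1, k2, p1, p2, k3] as OpenCV has them; the pictures are not rectified), "R" (3x3) and "t" (3): a world point X has camera coordinates R X + t. Camera axes: x right, y down, z forward; pixel columns grow to the right and rows downward; lengths in m; the calibration is good to about 2 mm. A picture is of the moment at which its call begins.
- manip.sign_off(): hands the job in; it is judged then, once.
The state is a dict: "time": time; "q": joint angles; "qvel": joint speeds; "effort": joint torques, N m; "position": TCP position; "eef_rot": TCP orientation; "contact_force": force on the tool from outside, world axes, zero at the start; "torque": the same for the moment, N m; "gripper_width": opening from 0.0 (shut) to 1.0 (fully open); "grasp_force": force on a finger pad.
Only numpy, scipy, OpenCV 4.12 (cv2) and the standard library are available. Lean on these libraries where they do the work, as an engineer would, in place of code of your own. Each camera call takes 0.05 s, during which the arm holds its last target. There are 200 camera calls.

## Working session

There is one attempt and no reset: what is moved stays moved. The work goes in short steps, Python scripts to look and compute and a tool call to move; the robot and the scene stay as the last step left them, time stands still between calls to the robot, and variables do not carry over. Pictures are saved under pics/ and viewed, at most 14 in all, crops included, and the job is handed in when it is done.

Besides the shell and the picture viewer there is one more tool, called after "Emit:" by a JSON object that holds its "op" and its "data", one argument or row to a line. move_arm: Moves the arm, as the interface text tells. Its arguments: {"type":"object","properties":{"motion":{"type":"array"}},"required":["motion"]}

```bash
mkdir -p pics
cat > h.py <<'E'
import numpy as np, cv2
from bench import manip
from scipy.spatial.transform import Rotation as Ro
def snap(n,name=None):
    s=manip.snapshot(n)
    if name: cv2.imwrite('pics/'+name,s['color'])
    return s
def ray(s,uv,z):
    p=cv2.undistortPoints(np.array(uv,float).reshape(-1,1,2),np.array(s['camera_matrix']),np.array(s['D'])).reshape(-1,2)
    R=np.array(s['R']);t=np.array(s['t']);C=-R.T@t
    d=np.c_[p,np.ones(len(p))]@R
    return C+d*((z-C[2])/d[:,2])[:,None]
def pts(s):
    h,w=s['range_z'].shape
    v,u=np.mgrid[:h,:w]
    p=cv2.undistortPoints(np.stack([u,v],-1).reshape(-1,1,2).astype(float),np.array(s['camera_matrix']),np.array(s['D'])).reshape(-1,2)
    z=s['range_z'].reshape(-1,1)
    X=(np.c_[p,np.ones(len(p))]*z-np.array(s['t']))@np.array(s['R'])
    X[z[:,0]==0]=np.nan
    return X.reshape(h,w,3)
E
python3 - <<'E'
from h import *
import pickle
for n in('top','scene'):
    s=snap(n,n+'1.png'); pickle.dump(s,open(n+'.pkl','wb')); R=np.array(s['R']);print(n,-R.T@np.array(s['t']))
st=manip.sense();print(st['position'],st['eef_rot'],st['time'],st['gripper_width'])
E
```

```text
top [ 2.53407787e-01 -5.84420898e-04  1.12735631e+00]
scene [0.97399116 0.52693303 0.81475572]
[0.27717342 0.5598266  0.24176041] [-1.77980384e-04  2.27862626e-01  9.73693136e-01 -5.18656456e-04] 0.1 1.0025403597294529
```

View pics/top1.png

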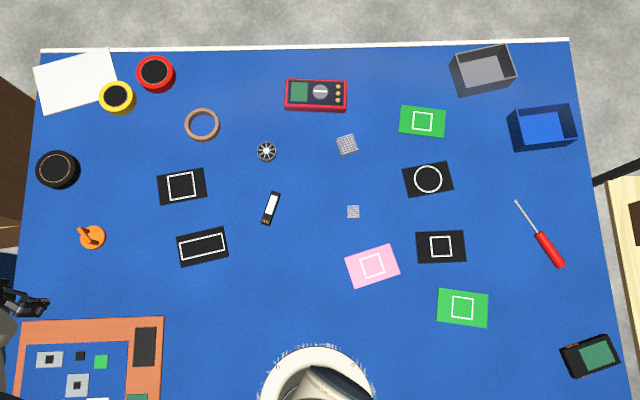

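View pics/scene1.png

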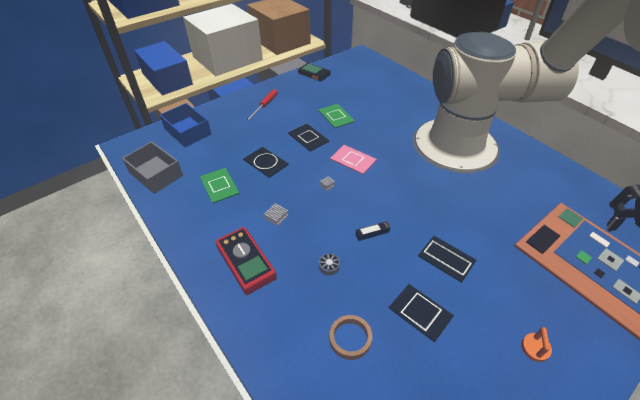

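Candidates in the top view:
- Fan: (266,151). The dark and red rolls at (155,72) and (57,169) are not fans.
- Big sink (347,144) and small sink (353,211).
- Battery: (270,208).
- Dark pads: big square (181,186), long (203,246), circle (428,179), small square (441,246).
- Decoys to leave alone: green (423,121), green (462,308), pink (372,265).

I'll measure these and check them in a close crop.

```bash
cat > m.py <<'E'
from h import *
import pickle
s=pickle.load(open('top.pkl','rb')); im=s['color']; X=pts(s)
hsv=cv2.cvtColor(im,cv2.COLOR_BGR2HSV)
blue=((hsv[...,0]>100)&(hsv[...,0]<122)&(hsv[...,1]>140)&(hsv[...,2]>90))
def comp(mask,uv,r):
    m=np.zeros(mask.shape,np.uint8);u,v=uv;m[v-r:v+r,u-r:u+r]=mask[v-r:v+r,u-r:u+r]
    cs=max(cv2.findContours(m,cv2.RETR_EXTERNAL,cv2.CHAIN_APPROX_NONE)[0],key=cv2.contourArea)
    return cs.reshape(-1,2)
for n,uv in dict(fan=(266,151),big=(347,144),small=(353,211),bat=(270,208)).items():
    c=comp((~blue).astype(np.uint8),uv,25)
    h=X[uv[1]-3:uv[1]+4,uv[0]-3:uv[0]+4,2]
    w=ray(s,c,0.022)[:,:2]
    r=cv2.minAreaRect((w*1000).astype(np.float32)); print(n,'c',np.round(r[0],1),'size',np.round(r[1],1),'ang',round(r[2],1),'h',np.nanmax(h).round(3))
for n,uv in dict(bigP=(181,186),longP=(203,246),roundP=(428,179),smallP=(441,246)).items():
    c=comp((hsv[...,2]>130).astype(np.uint8)*(hsv[...,1]<110),uv,30)
    w=ray(s,c,0.006)[:,:2]
    r=cv2.minAreaRect((w*1000).astype(np.float32)); print(n,'c',np.round(r[0],1),'size',np.round(r[1],1),'ang',round(r[2],1),'h',np.nanmedian(X[uv[1]-3:uv[1]+4,uv[0]-3:uv[0]+4,2]).round(3))
    u,v=uv;c=comp((~blue).astype(np.uint8),uv,33);w=ray(s,c,0.006)[:,:2]
    r=cv2.minAreaRect((w*1000).astype(np.float32)); print('  pad','c',np.round(r[0],1),'size',np.round(r[1],1),'ang',round(r[2],1))
cv2.imwrite('pics/crop1.png',cv2.resize(im[120:275,150:475],None,fx=2.4,fy=2.4,interpolation=cv2.INTER_CUBIC))
E
python3 m.py
```

```text
fan c [638.4 115.1] size [50.8 56.4] ang 89.5 h 0.027
big c [651.4 -99.6] size [55.1 51.3] ang 17.0 h 0.027
small c [ 467.8 -108.4] size [31.2 34.8] ang 87.5 h 0.024
bat c [483.6 105.7] size [25.5 89.8] ang 70.5 h 0.028
bigP c [552.8 343.3] size [71.4 70.9] ang 9.9 h 0.006
  pad c [552.2 342.1] size [ 81.4 123.5] ang 9.4
longP c [391.  284.2] size [ 49.2 113.8] ang 11.9 h 0.006
  pad c [390.6 283.3] size [ 81.2 123.9] ang 12.0
roundP c [ 555.2 -313.3] size [74.4 75.1] ang 25.4 h 0.007
  pad c [ 554.8 -312.4] size [ 81.3 122.6] ang 9.5
smallP c [ 374.2 -330.9] size [54.3 54.4] ang 0.8 h 0.006
  pad c [ 374.1 -330.8] size [ 80.9 123.8] ang 1.0
```

View pics/crop1.png

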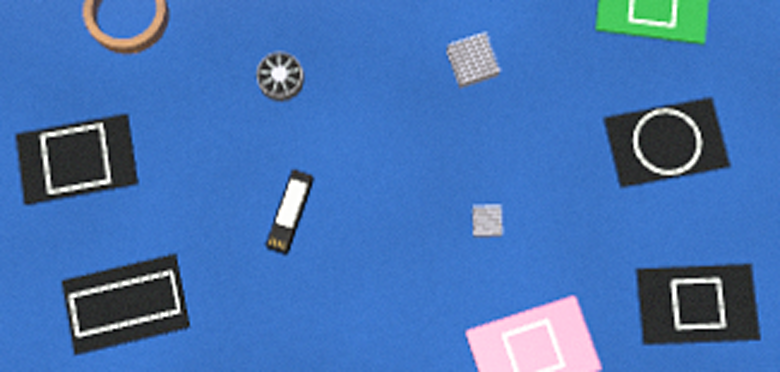

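The crop confirms the four parts and the four dark pads: fan (280,75), big sink (473,58), small sink (487,219) and battery (290,211). Pads are big square (75,158), long (125,303), circle (667,141) and small square (697,303). Sizes and heights match the descriptions. The battery goes first, starting with a move planner.

```bash
cat > plan.py <<'E'
from h import *
import sys,math
# args: x,y,z,yaw(deg of tool y) in mm ; prints rows from present pose
st=manip.sense();p=np.array(st['position'])*1000
w,x,y,z=st['eef_rot'];M=Ro.from_quat([x,y,z,w]).as_matrix()
yaw=math.degrees(math.atan2(M[1,1],M[0,1]))
print('now',p.round(1),'yaw',round(yaw,1),'tilt',np.degrees(np.arccos(-M[2,2])).round(2),'q6',round(st['q'][5],2),'t',st['time'],'w',round(st['gripper_width'],3),'gf',st['grasp_force'],'f',np.round(st['contact_force'],1))
for a in sys.argv[1:]:
    X=np.array([float(v) for v in a.split(',')]);
    n=max(1,math.ceil(np.linalg.norm(X[:3]-p)/240),math.ceil(abs(X[3]-yaw)/28.6))
    step=(X[:3]-p)/n;dy=(X[3]-yaw)/n
    for i in range(n):
        c,s_=math.cos(math.radians(yaw)),math.sin(math.radians(yaw))
        r=np.array([-s_*step[0]+c*step[1],c*step[0]+s_*step[1],-step[2]])/500
        r=np.round(r,3);wz=round(-math.radians(dy)/.5,3)
        print(a,'->',list(map(float,r)),'wz',wz)
        yaw-=math.degrees(wz*.5)
        r=r*500;p=p+np.array([-s_*r[0]+c*r[1],c*r[0]+s_*r[1],-r[2]])
E
python3 plan.py 484,106,200,70.5
```

```text
now [277.2 559.8 241.8] yaw 63.7 tilt 0.06 q6 -0.1 t 0.1 w 1.003 gf 0.0 f [ 0.4 -0.5  0. ]
484,106,200,70.5 -> [-0.258, -0.21, 0.028] wz -0.08
484,106,200,70.5 -> [-0.249, -0.22, 0.028] wz -0.08
484,106,200,70.5 -> [-0.24, -0.23, 0.028] wz -0.08
```

Emit:
{"op": "move_arm", "data": {
  "motion": [
    [-0.258,-0.21,0.028,0,0,-0.08,-1],
    [-0.258,-0.21,0.028,0,0,-0.08,-1],
    [-0.258,-0.21,0.028,0,0,-0.08,-1],
    [-0.258,-0.21,0.028,0,0,-0.08,-1],
    [-0.258,-0.21,0.028,0,0,-0.08,-1]
  ]
}}

```text
time: 0.6
position: [0.347, 0.4068, 0.2281]
eef_rot: [-0.0, 0.21, 0.978, -0.0]
contact_force: [-0.0, 0.6, 0.2]
gripper_width: 1.001
grasp_force: 0.0
```

Emit:
{"op": "move_arm", "data": {
  "motion": [
    [-0.249,-0.22,0.028,0,0,-0.08,-1],
    [-0.249,-0.22,0.028,0,0,-0.08,-1],
    [-0.249,-0.22,0.028,0,0,-0.08,-1],
    [-0.249,-0.22,0.028,0,0,-0.08,-1],
    [-0.249,-0.22,0.028,0,0,-0.08,-1]
  ]
}}

```text
time: 1.1
position: [0.4161, 0.2568, 0.2142]
eef_rot: [-0.0, 0.19, 0.982, -0.0]
contact_force: [-0.4, 0.2, 0.1]
gripper_width: 0.999
grasp_force: 0.0
```

```bash
python3 plan.py 484,106,200,70.5
```

```text
now [416.1 256.8 214.2] yaw 68.1 tilt 0.0 q6 -0.76 t 1.1 w 0.999 gf 0.0 f [-0.4  0.2  0.1]
484,106,200,70.5 -> [-0.238, -0.229, 0.028] wz -0.083
```

Emit:
{"op": "move_arm", "data": {
  "motion": [
    [-0.238,-0.229,0.028,0,0,-0.083,-1],
    [-0.238,-0.229,0.028,0,0,-0.083,-1],
    [-0.238,-0.229,0.028,0,0,-0.083,-1],
    [-0.238,-0.229,0.028,0,0,-0.083,-1],
    [-0.238,-0.229,0.028,0,0,-0.083,-1]
  ]
}}

```text
time: 1.6
position: [0.4845, 0.1069, 0.2001]
eef_rot: [0.0, 0.169, 0.986, 0.0]
contact_force: [-0.1, 1.0, -0.1]
gripper_width: 0.999
grasp_force: 0.0
```

```bash
cat > wr.py <<'E'
from h import *
import sys
# wr.py name : measure the tall (13..30mm) things in the wrist view by depth and non-blue colour
s=snap('wrist',sys.argv[1]+'.png'); X=pts(s); hsv=cv2.cvtColor(s['color'],cv2.COLOR_BGR2HSV)
print('cam',(-np.array(s['R']).T@np.array(s['t'])).round(3))
m=((X[...,2]>0.014)&(X[...,2]<0.034)).astype(np.uint8)
for c in cv2.findContours(m,cv2.RETR_EXTERNAL,cv2.CHAIN_APPROX_NONE)[0]:
    if cv2.contourArea(c)<600: continue
    k=np.zeros_like(m);cv2.drawContours(k,[c],-1,1,-1)
    z=np.median(X[...,2][(k>0)&(m>0)])
    r=cv2.minAreaRect((ray(s,c.reshape(-1,2),0.022)[:,:2]*1000).astype(np.float32))
    print('px',c.reshape(-1,2).mean(0).round(),'c',np.round(r[0],1),'size',np.round(r[1],1),'ang',round(r[2],1),'z',z.round(4))
E
python3 wr.py w1; python3 plan.py
```

```text
cam [0.412 0.131 0.331]
px [619. 361.] c [870.7 407. ] size [123.9  76. ] ang 2.9 z 0.0296
px [368. 297.] c [634.4 114.3] size [50.7 54.2] ang 74.9 z 0.0206
px [524. 294.] c [699.1 294.1] size [97.3 61.1] ang 65.1 z 0.0225
px [318. 179.] c [481.4 105.4] size [23.6 89. ] ang 70.7 z 0.0213
now [483.7 108.  200.2] yaw 70.6 tilt 0.03 q6 -1.13 t 1.65 w 1.002 gf 0.0 f [-1.3 -0.6  0.2]
```

View pics/w1.png

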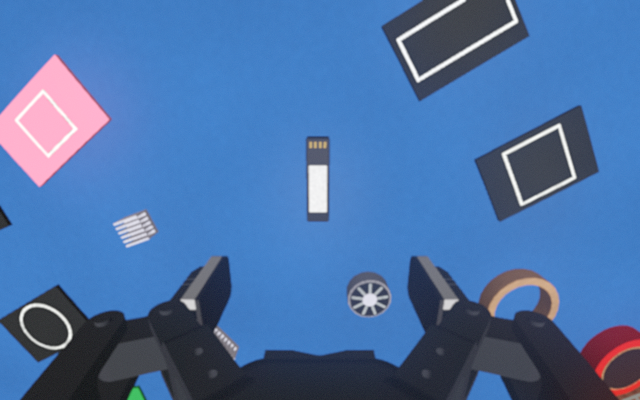

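Wrist view: battery at (318,179), aligned with the jaws, fan at (368,297). The measurements match the given sizes.

```bash
python3 plan.py 482,105.5,50,70.6 482,105.5,13.5,70.6
```

```text
now [483.7 108.  200.2] yaw 70.6 tilt 0.03 q6 -1.13 t 1.65 w 1.002 gf 0.0 f [-1.3 -0.6  0.2]
482,105.5,50,70.6 -> [0.002, -0.006, 0.3] wz -0.001
482,105.5,13.5,70.6 -> [-0.0, 0.0, 0.073] wz -0.0
```

Emit:
{"op": "move_arm", "data": {
  "motion": [
    [0.002,-0.005,0.1,0,0,0,-1],
    [0.002,-0.005,0.2,0,0,0,-1],
    [0.002,-0.005,0.28,0,0,0,-1],
    [0.002,-0.005,0.3,0,0,0,-1],
    [0.002,-0.005,0.3,0,0,0,-1]
  ]
}}

```text
time: 2.15
position: [0.4807, 0.1065, 0.0497]
eef_rot: [-0.001, 0.168, 0.986, -0.0]
contact_force: [-0.2, 0.2, 0.6]
gripper_width: 1.004
grasp_force: 0.0
```

Emit:
{"op": "move_arm", "data": {
  "motion": [
    [0,0,0.02,0,0,0,-1],
    [0,0,0.04,0,0,0,-1],
    [0,0,0.06,0,0,0,-1],
    [0,0,0.073,0,0,0,-1],
    [0,0,0.073,0,0,0,-1]
  ]
}}

```text
time: 2.65
position: [0.4812, 0.105, 0.0131]
eef_rot: [-0.001, 0.168, 0.986, -0.0]
contact_force: [0.6, -0.5, 0.3]
gripper_width: 1.0
grasp_force: 0.0
```

Emit:
{"op": "move_arm", "data": {
  "motion": [
    [0,0,0,0,0,0,1],
    [0,0,0,0,0,0,1],
    [0,0,0,0,0,0,1],
    [0,0,0,0,0,0,1],
    [0,0,0,0,0,0,1]
  ]
}}

```text
time: 3.15
position: [0.4817, 0.1051, 0.0142]
eef_rot: [0.0, 0.168, 0.986, 0.0]
contact_force: [-1.0, -0.9, 7.4]
gripper_width: 0.262
grasp_force: 59.2
```

Emit:
{"op": "move_arm", "data": {
  "motion": [
    [0,0,0,0,0,0,1],
    [0,0,0,0,0,0,1],
    [0,0,0,0,0,0,1],
    [0,0,0,0,0,0,1],
    [0,0,0,0,0,0,1]
  ]
}}

```text
time: 3.65
position: [0.4817, 0.1051, 0.0142]
eef_rot: [0.0, 0.168, 0.986, 0.0]
contact_force: [-1.4, -0.7, 8.3]
gripper_width: 0.267
grasp_force: 59.5
```

```bash
python3 plan.py 482,105.5,90,70.6 391,284,90,12 391,284,30,12 391,284,20.5,12
```

```text
now [481.7 105.1  14.2] yaw 70.6 tilt 0.03 q6 -1.14 t 3.65 w 0.267 gf 59.504000544548035 f [-1.4 -0.7  8.3]
482,105.5,90,70.6 -> [-0.0, 0.001, -0.152] wz 0.001
391,284,90,12 -> [0.097, 0.092, 0.0] wz 0.682
391,284,90,12 -> [0.122, 0.054, 0.0] wz 0.682
391,284,90,12 -> [0.133, 0.011, 0.0] wz 0.682
391,284,30,12 -> [0.0, 0.0, 0.12] wz -0.001
391,284,20.5,12 -> [0.0, 0.0, 0.019] wz 0.0
```

Emit:
{"op": "move_arm", "data": {
  "motion": [
    [0,0,-0.03,0,0,0,1],
    [0,0,-0.07,0,0,0,1],
    [0,0,-0.11,0,0,0,1],
    [0,0,-0.14,0,0,0,1],
    [0,0,-0.152,0,0,0,1]
  ]
}}

```text
time: 4.15
position: [0.482, 0.1051, 0.0911]
eef_rot: [0.001, 0.168, 0.986, 0.0]
contact_force: [0.2, -0.3, -1.4]
gripper_width: 0.268
grasp_force: 59.0
```

Emit:
{"op": "move_arm", "data": {
  "motion": [
    [0.02,0.018,0,0,0,0.14,1],
    [0.039,0.037,0,0,0,0.27,1],
    [0.058,0.055,0,0,0,0.41,1],
    [0.078,0.074,0,0,0,0.55,1],
    [0.097,0.092,0,0,0,0.682,1]
  ]
}}

```text
time: 4.65
position: [0.4505, 0.165, 0.0894]
eef_rot: [-0.0, 0.335, 0.942, -0.0]
contact_force: [0.1, -0.0, -1.0]
gripper_width: 0.266
grasp_force: 59.0
```

Emit:
{"op": "move_arm", "data": {
  "motion": [
    [0.024,0.011,0,0,0,0.14,1],
    [0.049,0.022,0,0,0,0.27,1],
    [0.073,0.032,0,0,0,0.41,1],
    [0.098,0.043,0,0,0,0.55,1],
    [0.122,0.054,0,0,0,0.682,1]
  ]
}}

```text
time: 5.15
position: [0.42, 0.2243, 0.0893]
eef_rot: [-0.0, 0.49, 0.872, -0.0]
contact_force: [0.4, -0.3, -0.2]
gripper_width: 0.265
grasp_force: 59.0
```

Emit:
{"op": "move_arm", "data": {
  "motion": [
    [0.027,0.002,0,0,0,0.14,1],
    [0.053,0.004,0,0,0,0.27,1],
    [0.08,0.007,0,0,0,0.41,1],
    [0.11,0.009,0,0,0,0.55,1],
    [0.133,0.011,0,0,0,0.682,1]
  ]
}}

```text
time: 5.65
position: [0.3898, 0.2839, 0.0893]
eef_rot: [-0.0, 0.63, 0.776, -0.0]
contact_force: [-0.4, 0.3, -0.4]
gripper_width: 0.269
grasp_force: 59.0
```

```bash
python3 wr.py w2; python3 plan.py 391,284,30,12 391,284,20.5,12
```

```text
cam [0.373 0.357 0.22 ]
now [389.3 284.9  89.4] yaw 11.6 tilt 0.04 q6 0.3 t 5.7 w 0.266 gf 58.962047696113586 f [-1. -0. -1.]
391,284,30,12 -> [-0.002, 0.003, 0.119] wz -0.013
391,284,20.5,12 -> [-0.0, -0.0, 0.019] wz -0.0
```

View pics/w2.png

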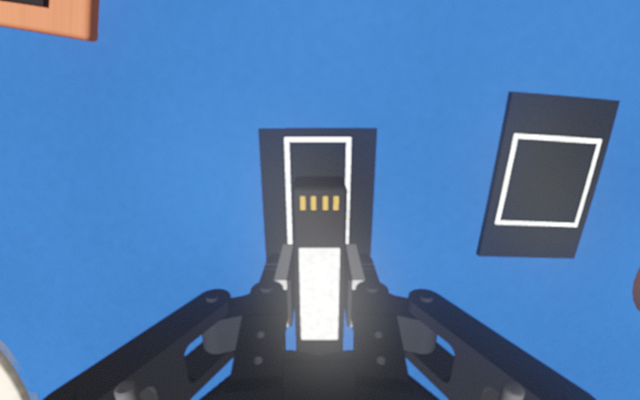

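The battery is held level, with its contacts at (320,203), lined up with the long outline (285–350, 140–240). Setting it down now: lower, release and lift.

Emit:
{"op": "move_arm", "data": {
  "motion": [
    [0,0,0.03,0,0,0,1],
    [0,0.002,0.06,0,0,0,1],
    [0,0.002,0.09,0,0,0,1],
    [0,0.002,0.11,0,0,0,1],
    [0,0.002,0.119,0,0,0,1]
  ]
}}

```text
time: 6.2
position: [0.3911, 0.2832, 0.0293]
eef_rot: [-0.0, 0.629, 0.777, -0.001]
contact_force: [0.4, -0.2, -0.3]
gripper_width: 0.269
grasp_force: 59.0
```

Emit:
{"op": "move_arm", "data": {
  "motion": [
    [0,0,0.006,0,0,0,1],
    [0,0,0.012,0,0,0,1],
    [0,0,0.018,0,0,0,1],
    [0,0,0.018,0,0,0,1],
    [0,0,0.018,0,0,0,1]
  ]
}}

```text
time: 6.7
position: [0.3915, 0.2837, 0.0214]
eef_rot: [0.0, 0.629, 0.777, 0.0]
contact_force: [-0.5, 0.5, -0.3]
gripper_width: 0.265
grasp_force: 59.0
```

```bash
python3 plan.py
```

```text
now [391.5 283.7  21.4] yaw 12.0 tilt 0.01 q6 0.29 t 6.7 w 0.265 gf 58.96093726158142 f [-0.5  0.5 -0.3]
```

Emit:
{"op": "move_arm", "data": {
  "motion": [
    [0,0,0.002,0,0,0,1],
    [0,0,0.002,0,0,0,1],
    [0,0,0.002,0,0,0,-1],
    [0,0,0.002,0,0,0,-1],
    [0,0,0.002,0,0,0,-1]
  ]
}}

```text
time: 7.2
position: [0.3915, 0.2837, 0.0203]
eef_rot: [0.0, 0.629, 0.777, 0.0]
contact_force: [-0.2, 0.3, -0.4]
gripper_width: 0.766
grasp_force: 0.0
```

Emit:
{"op": "move_arm", "data": {
  "motion": [
    [0,0,0,0,0,0,-1],
    [0,0,0,0,0,0,-1],
    [0,0,-0.02,0,0,0,-1],
    [0,0,-0.06,0,0,0,-1],
    [0,0,-0.1,0,0,0,-1]
  ]
}}

```text
time: 7.7
position: [0.3912, 0.2835, 0.0713]
eef_rot: [-0.0, 0.629, 0.777, -0.0]
contact_force: [0.0, 1.0, 0.8]
gripper_width: 1.0
grasp_force: 0.0
```

```bash
python3 plan.py 391,284,200,12 635,114,200,64
```

```text
now [391.2 283.5  71.3] yaw 12.0 tilt 0.04 q6 0.29 t 7.7 w 1.0 gf 0.0 f [0.  1.  0.8]
391,284,200,12 -> [0.001, -0.0, -0.257] wz 0.0
635,114,200,64 -> [-0.217, 0.203, -0.0] wz -0.907
635,114,200,64 -> [-0.284, 0.088, -0.0] wz -0.907
```

```bash
python3 plan.py 410,270,180,12 635,114,200,12
```

```text
now [391.2 283.5  71.3] yaw 12.0 tilt 0.04 q6 0.29 t 7.7 w 1.0 gf 0.0 f [0.  1.  0.8]
410,270,180,12 -> [-0.034, 0.031, -0.217] wz 0.0
635,114,200,12 -> [-0.2, 0.188, -0.02] wz 0.0
635,114,200,12 -> [-0.2, 0.188, -0.02] wz 0.0
```

Emit:
{"op": "move_arm", "data": {
  "motion": [
    [0,0,-0.08,0,0,0,-1],
    [-0.034,0.031,-0.217,0,0,0,-1],
    [-0.034,0.031,-0.217,0,0,0,-1],
    [-0.034,0.031,-0.217,0,0,0,-1],
    [-0.034,0.031,-0.217,0,0,0,-1]
  ]
}}

```text
time: 8.2
position: [0.41, 0.2702, 0.1793]
eef_rot: [0.0, 0.629, 0.777, 0.0]
contact_force: [0.3, -0.4, -0.4]
gripper_width: 0.998
grasp_force: 0.0
```

Emit:
{"op": "move_arm", "data": {
  "motion": [
    [-0.2,0.188,-0.02,0,0,0,-1],
    [-0.2,0.188,-0.02,0,0,0,-1],
    [-0.2,0.188,-0.02,0,0,0,-1],
    [-0.2,0.188,-0.02,0,0,0,-1],
    [-0.2,0.188,-0.02,0,0,0,-1]
  ]
}}

```text
time: 8.7
position: [0.5222, 0.1915, 0.1874]
eef_rot: [-0.001, 0.63, 0.777, -0.001]
contact_force: [-1.1, 0.6, -0.9]
gripper_width: 0.998
grasp_force: 0.0
```

Emit:
{"op": "move_arm", "data": {
  "motion": [
    [-0.2,0.188,-0.02,0,0,0,-1],
    [-0.2,0.188,-0.02,0,0,0,-1],
    [-0.2,0.188,-0.02,0,0,0,-1],
    [-0.2,0.188,-0.02,0,0,0,-1],
    [-0.2,0.188,-0.02,0,0,0,-1]
  ]
}}

```text
time: 9.2
position: [0.6345, 0.1142, 0.1976]
eef_rot: [-0.001, 0.629, 0.777, -0.001]
contact_force: [-0.3, 0.5, -0.9]
gripper_width: 1.0
grasp_force: 0.0
```

```bash
python3 wr.py w3; python3 plan.py 636,114,50,12 636,114,15.5,12
```

```text
cam [0.618 0.187 0.328]
px [394. 314.] c [755.2 -27.8] size [131.  16.] ang 86.1 z 0.0262
px [323. 181.] c [637.  115.1] size [49.4 51.6] ang 13.6 z 0.0207
px [448.  37.] c [720.6 273.3] size [93.2 61.5] ang 13.8 z 0.0229
now [634.1 114.7 197.8] yaw 12.0 tilt 0.14 q6 -0.12 t 9.25 w 0.999 gf 0.0 f [-0.9  0.5  0.4]
636,114,50,12 -> [-0.002, 0.004, 0.296] wz 0.002
636,114,15.5,12 -> [-0.0, -0.0, 0.069] wz -0.0
```

Emit:
{"op": "move_arm", "data": {
  "motion": [
    [-0.001,0.005,0.1,0,0,0,-1],
    [-0.001,0.005,0.2,0,0,0,-1],
    [-0.001,0.005,0.28,0,0,0,-1],
    [-0.001,0.005,0.296,0,0,0,-1],
    [-0.001,0.005,0.296,0,0,0,-1]
  ]
}}

```text
time: 9.75
position: [0.6367, 0.1147, 0.0503]
eef_rot: [-0.001, 0.629, 0.778, -0.001]
contact_force: [0.4, 0.0, 0.8]
gripper_width: 0.999
grasp_force: 0.0
```

Emit:
{"op": "move_arm", "data": {
  "motion": [
    [0,0,0.02,0,0,0,-1],
    [0,0,0.04,0,0,0,-1],
    [0,0,0.06,0,0,0,-1],
    [0,0,0.069,0,0,0,-1],
    [0,0,0.069,0,0,0,-1]
  ]
}}

```text
time: 10.25
position: [0.6378, 0.1137, 0.0157]
eef_rot: [-0.0, 0.629, 0.777, -0.0]
contact_force: [0.2, -0.3, 0.1]
gripper_width: 0.998
grasp_force: 0.0
```

Emit:
{"op": "move_arm", "data": {
  "motion": [
    [0,0,0,0,0,0,1],
    [0,0,0,0,0,0,1],
    [0,0,0,0,0,0,1],
    [0,0,0,0,0,0,1],
    [0,0,0,0,0,0,1]
  ]
}}

```text
time: 10.75
position: [0.6384, 0.1138, 0.0172]
eef_rot: [0.0, 0.629, 0.777, 0.0]
contact_force: [-3.0, -0.1, 9.1]
gripper_width: 0.581
grasp_force: 60.8
```

```bash
python3 plan.py 637,115,90,12 555,-313,90,12 555,-313,32,12 555,-313,22,12
```

```text
now [638.4 113.8  17.2] yaw 12.0 tilt 0.05 q6 -0.13 t 10.75 w 0.581 gf 60.761266350746155 f [-3.  -0.1  9.1]
637,115,90,12 -> [0.003, -0.002, -0.146] wz 0.0
555,-313,90,12 -> [-0.402, -0.169, 0.0] wz 0.0
555,-313,90,12 -> [-0.402, -0.169, 0.0] wz 0.0
555,-313,32,12 -> [0.001, -0.001, 0.116] wz 0.0
555,-313,22,12 -> [-0.0, 0.0, 0.02] wz 0.0
```

Emit:
{"op": "move_arm", "data": {
  "motion": [
    [0,0,-0.03,0,0,0,1],
    [0,0,-0.07,0,0,0,1],
    [0,0,-0.11,0,0,0,1],
    [0,0,-0.14,0,0,0,1],
    [0,0,-0.15,0,0,0,1]
  ]
}}

```text
time: 11.25
position: [0.6391, 0.1138, 0.0936]
eef_rot: [0.001, 0.629, 0.777, 0.001]
contact_force: [0.6, -0.7, -0.8]
gripper_width: 0.579
grasp_force: 62.2
```

Emit:
{"op": "move_arm", "data": {
  "motion": [
    [-0.05,-0.021,0,0,0,0,1],
    [-0.12,-0.05,0,0,0,0,1],
    [-0.2,-0.084,0,0,0,0,1],
    [-0.28,-0.118,0,0,0,0,1],
    [-0.36,-0.151,0,0,0,0,1]
  ]
}}

```text
time: 11.75
position: [0.601, -0.0795, 0.091]
eef_rot: [-0.0, 0.629, 0.777, -0.0]
contact_force: [0.5, -0.1, -0.7]
gripper_width: 0.582
grasp_force: 62.2
```

Emit:
{"op": "move_arm", "data": {
  "motion": [
    [-0.08,-0.034,0,0,0,0,1],
    [-0.16,-0.067,0,0,0,0,1],
    [-0.24,-0.1,0,0,0,0,1],
    [-0.32,-0.134,0,0,0,0,1],
    [-0.38,-0.16,0,0,0,0,1]
  ]
}}

```text
time: 12.25
position: [0.5621, -0.2829, 0.091]
eef_rot: [-0.0, 0.63, 0.777, -0.0]
contact_force: [0.4, 0.2, -1.0]
gripper_width: 0.584
grasp_force: 62.2
```

```bash
python3 plan.py 555,-313,32,12 555,-313,23.5,12
```

```text
now [ 562.1 -282.9   91. ] yaw 11.9 tilt 0.02 q6 -0.77 t 12.25 w 0.584 gf 62.177942991256714 f [ 0.4  0.2 -1. ]
555,-313,32,12 -> [-0.056, -0.026, 0.118] wz -0.002
555,-313,23.5,12 -> [0.0, -0.0, 0.017] wz 0.0
```

Emit:
{"op": "move_arm", "data": {
  "motion": [
    [-0.03,-0.014,0,0,0,0,1],
    [-0.056,-0.026,0.03,0,0,0,1],
    [-0.056,-0.026,0.07,0,0,0,1],
    [-0.056,-0.026,0.1,0,0,0,1],
    [-0.056,-0.026,0.118,0,0,0,1]
  ]
}}

```text
time: 12.75
position: [0.5555, -0.3092, 0.0301]
eef_rot: [-0.001, 0.629, 0.777, -0.0]
contact_force: [-0.9, 0.7, -0.8]
gripper_width: 0.581
grasp_force: 62.2
```

Emit:
{"op": "move_arm", "data": {
  "motion": [
    [0,0,0.006,0,0,0,1],
    [0,0,0.012,0,0,0,1],
    [0,0,0.016,0,0,0,1],
    [0,0,0.017,0,0,0,1],
    [0,0,0.017,0,0,0,1]
  ]
}}

```text
time: 13.25
position: [0.5563, -0.3107, 0.0242]
eef_rot: [0.0, 0.629, 0.777, 0.0]
contact_force: [0.2, 0.1, -1.6]
gripper_width: 0.584
grasp_force: 62.2
```

```bash
python3 wr.py w4; python3 plan.py
```

```text
cam [ 0.54  -0.237  0.155]
px [319. 266.] c [ 554.8 -312.9] size [60.5 65.3] ang 61.5 z 0.0276
now [ 556.3 -310.7   24.2] yaw 12.0 tilt 0.03 q6 -0.81 t 13.3 w 0.581 gf 62.187631130218506 f [-0.7 -0.7 -0.3]
```

View pics/w4.png

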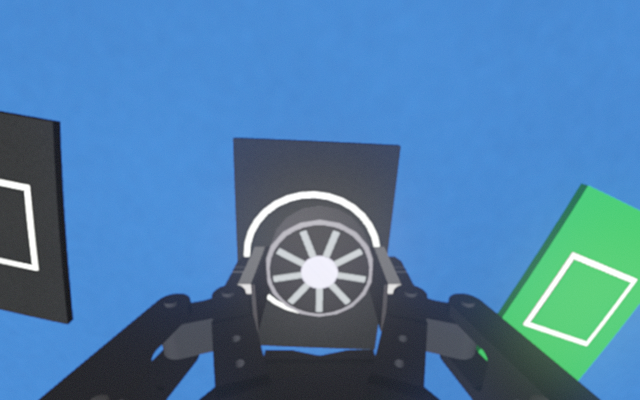

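The fan is level at (319,268), inside the circle. Lower another 1 mm and release.

Emit:
{"op": "move_arm", "data": {
  "motion": [
    [0,0,0.003,0,0,0,1],
    [0,0,0.003,0,0,0,1],
    [0,0,0.003,0,0,0,-1],
    [0,0,0.003,0,0,0,-1],
    [0,0,0.003,0,0,0,-1]
  ]
}}

```text
time: 13.8
position: [0.5561, -0.3106, 0.0223]
eef_rot: [0.0, 0.629, 0.777, 0.0]
contact_force: [-0.1, 0.5, 0.1]
gripper_width: 0.994
grasp_force: 0.0
```

Emit:
{"op": "move_arm", "data": {
  "motion": [
    [0,0,0,0,0,0,-1],
    [0,0,0,0,0,0,-1],
    [0,0,-0.02,0,0,0,-1],
    [0,0,-0.06,0,0,0,-1],
    [0,0,-0.14,0,0,0,-1]
  ]
}}

```text
time: 14.3
position: [0.5548, -0.3097, 0.0914]
eef_rot: [-0.002, 0.629, 0.777, -0.0]
contact_force: [0.2, 0.1, -0.4]
gripper_width: 1.0
grasp_force: 0.0
```

```bash
python3 wr.py w5; python3 plan.py 555,-300,170,12 653,-101,200,17
```

```text
cam [ 0.539 -0.237  0.223]
px [321. 218.] c [ 555.5 -309.9] size [50.9 55. ] ang 10.1 z 0.0267
now [ 557.9 -311.7   99.3] yaw 12.0 tilt 0.32 q6 -0.81 t 14.35 w 1.0 gf 0.0 f [ 4.5 -1.6  8.2]
555,-300,170,12 -> [0.024, -0.001, -0.141] wz 0.0
653,-101,200,17 -> [0.349, 0.275, -0.06] wz -0.174
```

Emit:
{"op": "move_arm", "data": {
  "motion": [
    [0,0,-0.08,0,0,0,-1],
    [0.024,0,-0.14,0,0,0,-1],
    [0.024,0,-0.14,0,0,0,-1],
    [0.024,0,-0.14,0,0,0,-1]
  ]
}}

```text
time: 14.75
position: [0.5539, -0.2989, 0.1634]
eef_rot: [0.001, 0.629, 0.777, 0.0]
contact_force: [-0.5, -0.5, -0.7]
gripper_width: 0.995
grasp_force: 0.0
```

Emit:
{"op": "move_arm", "data": {
  "motion": [
    [0.349,0.275,-0.06,0,0,-0.174,-1],
    [0.349,0.275,-0.06,0,0,-0.174,-1],
    [0.349,0.275,-0.06,0,0,-0.174,-1],
    [0.349,0.275,-0.06,0,0,-0.174,-1],
    [0.349,0.275,-0.06,0,0,-0.174,-1]
  ]
}}

```text
time: 15.25
position: [0.6528, -0.096, 0.1916]
eef_rot: [-0.001, 0.594, 0.804, 0.0]
contact_force: [0.2, -0.5, -0.6]
gripper_width: 0.999
grasp_force: 0.0
```

```bash
python3 wr.py w6; python3 plan.py
```

```text
cam [ 0.63  -0.025  0.323]
px [138. 143.] c [ 468.6 -109.2] size [32.1 34. ] ang 89.9 z 0.0199
px [447. 137.] c [758.  -19.1] size [174.2  20.6] ang 86.4 z 0.0287
now [653.8 -94.2 191.9] yaw 17.2 tilt 0.08 q6 -0.53 t 15.3 w 1.0 gf 0.0 f [0.4 4.4 0.6]
```

View pics/w6.png

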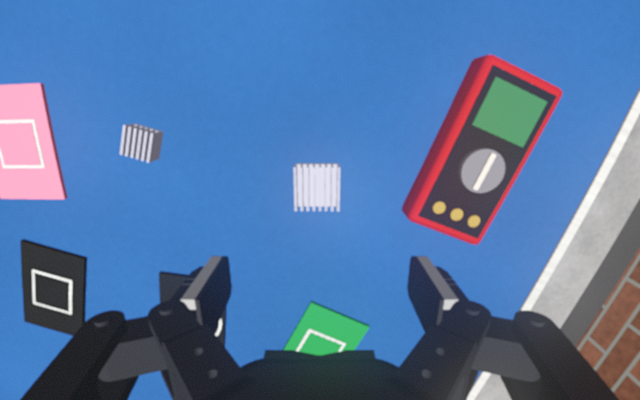

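The big sink is at (317,188), square with the jaws, fins running up the picture. The multimeter's near edge is at about (405,210), which is roughly 85 mm from the sink centre, so the fingers (57 mm half-span) clear it. I'll refine the sink centre by colour.

```bash
cat > col.py <<'E'
from h import *
import sys
# col.py u v r [z]: grey/white blob in saved wrist snapshot region (fresh snapshot)
u,v,r=map(int,sys.argv[1:4]);s=snap('wrist');hsv=cv2.cvtColor(s['color'],cv2.COLOR_BGR2HSV)
m=np.zeros((400,640),np.uint8);m[v-r:v+r,u-r:u+r]=(hsv[...,1]<110)[v-r:v+r,u-r:u+r]
m=cv2.morphologyEx(m,cv2.MORPH_CLOSE,np.ones((7,7),np.uint8))
c=max(cv2.findContours(m,cv2.RETR_EXTERNAL,cv2.CHAIN_APPROX_NONE)[0],key=cv2.contourArea).reshape(-1,2)
q=cv2.minAreaRect((ray(s,c,0.022)[:,:2]*1000).astype(np.float32));print('c',np.round(q[0],1),'size',np.round(q[1],1),'ang',round(q[2],1))
E
python3 col.py 317 188 40; python3 plan.py 655,-102,50,17 655,-102,16,17
```

```text
c [ 650.5 -100.8] size [48.6 51.3] ang 17.2
now [652.8 -96.4 191.5] yaw 17.2 tilt 0.05 q6 -0.54 t 15.35 w 1.001 gf 0.0 f [-0.3 -0.7 -0.1]
655,-102,50,17 -> [-0.012, 0.001, 0.283] wz 0.006
655,-102,16,17 -> [0.0, -0.0, 0.068] wz 0.0
```

Emit:
{"op": "move_arm", "data": {
  "motion": [
    [-0.008,-0.006,0.1,0,0,0,-1],
    [-0.008,-0.006,0.2,0,0,0,-1],
    [-0.008,-0.006,0.27,0,0,0,-1],
    [-0.008,-0.006,0.283,0,0,0,-1],
    [-0.008,-0.006,0.283,0,0,0,-1]
  ]
}}

```text
time: 15.85
position: [0.6493, -0.1048, 0.0498]
eef_rot: [-0.001, 0.595, 0.804, -0.001]
contact_force: [0.4, -0.1, -0.1]
gripper_width: 1.001
grasp_force: 0.0
```

Emit:
{"op": "move_arm", "data": {
  "motion": [
    [0,0,0.02,0,0,0,-1],
    [0,0,0.04,0,0,0,-1],
    [0,0,0.06,0,0,0,-1],
    [0,0,0.068,0,0,0,-1],
    [0,0,0.068,0,0,0,-1]
  ]
}}

```text
time: 16.35
position: [0.6498, -0.1042, 0.0162]
eef_rot: [-0.0, 0.595, 0.804, -0.0]
contact_force: [-0.3, 0.1, 0.3]
gripper_width: 1.001
grasp_force: 0.0
```

Emit:
{"op": "move_arm", "data": {
  "motion": [
    [0,0,0,0,0,0,1],
    [0,0,0,0,0,0,1],
    [0,0,0,0,0,0,1],
    [0,0,0,0,0,0,1],
    [0,0,0,0,0,0,1]
  ]
}}

```text
time: 16.85
position: [0.6505, -0.1044, 0.0175]
eef_rot: [0.0, 0.595, 0.804, 0.0]
contact_force: [-2.0, 0.2, 7.0]
gripper_width: 0.518
grasp_force: 62.2
```

```bash
python3 plan.py 651,-101,90,17.2 553,343,90,9.6 553,343,31,9.6
```

```text
now [ 650.5 -104.4   17.5] yaw 17.0 tilt 0.06 q6 -0.55 t 16.85 w 0.518 gf 62.23225951194763 f [-2.   0.2  7. ]
651,-101,90,17.2 -> [0.006, 0.003, -0.145] wz -0.007
553,343,90,9.6 -> [0.453, 0.038, 0.0] wz 0.132
553,343,90,9.6 -> [0.455, 0.008, 0.0] wz 0.132
553,343,31,9.6 -> [-0.0, -0.001, 0.118] wz 0.001
```

```bash
python3 plan.py 650.5,-104.4,92,17 618,44,92,14.5 585,192,92,12 553,340,92,9.6 553,340,31,9.6
```

```text
now [ 650.5 -104.4   17.5] yaw 17.0 tilt 0.06 q6 -0.55 t 16.85 w 0.518 gf 62.23225951194763 f [-2.   0.2  7. ]
650.5,-104.4,92,17 -> [-0.0, 0.0, -0.149] wz -0.0
618,44,92,14.5 -> [0.303, 0.025, 0.0] wz 0.087
585,192,92,12 -> [0.303, 0.01, 0.0] wz 0.087
553,340,92,9.6 -> [0.303, -0.001, 0.0] wz 0.084
553,340,31,9.6 -> [-0.0, -0.0, 0.122] wz -0.0
```

Emit:
{"op": "move_arm", "data": {
  "motion": [
    [0,0,-0.03,0,0,0,1],
    [0,0,-0.07,0,0,0,1],
    [0,0,-0.11,0,0,0,1],
    [0,0,-0.14,0,0,0,1],
    [0,0,-0.149,0,0,0,1]
  ]
}}

```text
time: 17.35
position: [0.651, -0.1045, 0.0936]
eef_rot: [0.001, 0.595, 0.804, 0.001]
contact_force: [0.9, 0.1, -1.7]
gripper_width: 0.522
grasp_force: 61.6
```

Emit:
{"op": "move_arm", "data": {
  "motion": [
    [0.05,0.004,0,0,0,0.015,1],
    [0.11,0.009,0,0,0,0.03,1],
    [0.17,0.014,0,0,0,0.05,1],
    [0.24,0.02,0,0,0,0.07,1],
    [0.303,0.025,0,0,0,0.087,1]
  ]
}}

```text
time: 17.85
position: [0.617, 0.0456, 0.091]
eef_rot: [-0.0, 0.612, 0.791, -0.0]
contact_force: [-0.0, -0.5, -2.0]
gripper_width: 0.521
grasp_force: 61.6
```

Emit:
{"op": "move_arm", "data": {
  "motion": [
    [0.06,0.002,0,0,0,0.017,1],
    [0.12,0.004,0,0,0,0.035,1],
    [0.18,0.006,0,0,0,0.052,1],
    [0.24,0.008,0,0,0,0.07,1],
    [0.303,0.01,0,0,0,0.087,1]
  ]
}}

```text
time: 18.35
position: [0.5841, 0.1932, 0.091]
eef_rot: [-0.0, 0.629, 0.777, -0.0]
contact_force: [0.7, 0.1, -1.0]
gripper_width: 0.519
grasp_force: 61.6
```

Emit:
{"op": "move_arm", "data": {
  "motion": [
    [0.06,0,0,0,0,0.02,1],
    [0.13,0,0,0,0,0.04,1],
    [0.2,0,0,0,0,0.06,1],
    [0.27,-0.001,0,0,0,0.08,1],
    [0.303,-0.001,0,0,0,0.084,1]
  ]
}}

```text
time: 18.85
position: [0.5516, 0.3427, 0.0909]
eef_rot: [-0.0, 0.645, 0.764, -0.0]
contact_force: [0.6, -0.1, -2.0]
gripper_width: 0.52
grasp_force: 61.6
```

```bash
python3 wr.py w7; python3 plan.py 553,340,32,9.6 553,340,23.5,9.6
```

```text
cam [0.538 0.417 0.222]
px [526. 294.] c [723.3 304.7] size [57.  98.6] ang 61.7 z 0.0227
px [ 97. 255.] c [392.5 281.2] size [35.3 95.6] ang 12.1 z 0.0269
now [551.4 343.9  91. ] yaw 9.7 tilt 0.04 q6 0.3 t 18.9 w 0.523 gf 61.574342250823975 f [-1.   2.5 -1.4]
553,340,32,9.6 -> [-0.008, 0.002, 0.118] wz 0.004
553,340,23.5,9.6 -> [-0.0, -0.0, 0.017] wz 0.0
```

View pics/w7.png

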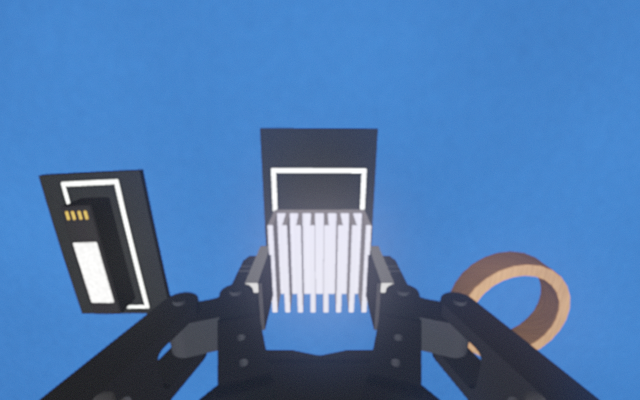

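The big sink is held level at (320,260) and squares with the outline. The battery sits inside its rectangle at (92,255). Lowering the sink.

Emit:
{"op": "move_arm", "data": {
  "motion": [
    [-0.006,0.002,0.03,0,0,0,1],
    [-0.006,0.002,0.06,0,0,0,1],
    [-0.006,0.002,0.09,0,0,0,1],
    [-0.006,0.002,0.11,0,0,0,1],
    [-0.006,0.002,0.118,0,0,0,1]
  ]
}}

```text
time: 19.4
position: [0.5537, 0.3365, 0.0304]
eef_rot: [-0.0, 0.646, 0.764, -0.001]
contact_force: [0.2, -0.7, -1.2]
gripper_width: 0.522
grasp_force: 61.6
```

Emit:
{"op": "move_arm", "data": {
  "motion": [
    [0,0,0.006,0,0,0,1],
    [0,0,0.012,0,0,0,1],
    [0,0,0.017,0,0,0,1],
    [0,0,0.017,0,0,0,1],
    [0,0,0.017,0,0,0,1]
  ]
}}

```text
time: 19.9
position: [0.5543, 0.3376, 0.024]
eef_rot: [0.0, 0.645, 0.764, 0.0]
contact_force: [0.1, -0.2, -0.9]
gripper_width: 0.523
grasp_force: 61.6
```

```bash
python3 plan.py 553,340,23.5,9.6
```

```text
now [554.3 337.6  24. ] yaw 9.6 tilt 0.02 q6 0.29 t 19.9 w 0.523 gf 61.61553382873535 f [ 0.1 -0.2 -0.9]
553,340,23.5,9.6 -> [0.005, -0.002, 0.001] wz 0.0
```

Emit:
{"op": "move_arm", "data": {
  "motion": [
    [0.005,-0.002,0,0,0,0,1],
    [0.005,-0.002,0.002,0,0,0,1],
    [0.005,-0.002,0.002,0,0,0,-1],
    [0.005,-0.002,0.002,0,0,0,-1],
    [0.005,-0.002,0.002,0,0,0,-1]
  ]
}}

```text
time: 20.4
position: [0.5528, 0.3398, 0.0228]
eef_rot: [0.0, 0.645, 0.764, 0.0]
contact_force: [1.1, -0.3, -0.2]
gripper_width: 0.991
grasp_force: 0.0
```

Emit:
{"op": "move_arm", "data": {
  "motion": [
    [0,0,0,0,0,0,-1],
    [0,0,0,0,0,0,-1],
    [0,0,-0.02,0,0,0,-1],
    [0,0,-0.06,0,0,0,-1],
    [0,0,-0.14,0,0,0,-1]
  ]
}}

```text
time: 20.9
position: [0.5514, 0.3391, 0.0919]
eef_rot: [-0.001, 0.646, 0.764, -0.002]
contact_force: [-0.2, 0.0, -0.1]
gripper_width: 0.999
grasp_force: 0.0
```

Emit:
{"op": "move_arm", "data": {
  "motion": [
    [0,0,-0.08,0,0,0,-1],
    [0,0,-0.16,0,0,0,-1],
    [0,0,-0.16,0,0,0,-1]
  ]
}}

```text
time: 21.2
position: [0.5552, 0.341, 0.1793]
eef_rot: [0.002, 0.645, 0.764, 0.004]
contact_force: [0.6, 0.4, -0.1]
gripper_width: 1.001
grasp_force: 0.0
```

```bash
python3 col.py 320 190 60;python3 plan.py 469,-109,200,0
```

```text
c [550.6 341.2] size [ 76.  106.8] ang 9.6
now [554.1 340.5 176.5] yaw 9.6 tilt 0.34 q6 0.29 t 21.25 w 0.997 gf 0.0 f [ 0.1 -0.3  0.3]
469,-109,200,0 -> [-0.429, -0.159, -0.024] wz 0.168
469,-109,200,0 -> [-0.441, -0.122, -0.024] wz 0.168
```

Emit:
{"op": "move_arm", "data": {
  "motion": [
    [-0.429,-0.159,-0.024,0,0,0.168,-1],
    [-0.429,-0.159,-0.024,0,0,0.168,-1],
    [-0.429,-0.159,-0.024,0,0,0.168,-1],
    [-0.429,-0.159,-0.024,0,0,0.168,-1],
    [-0.429,-0.159,-0.024,0,0,0.168,-1]
  ]
}}

```text
time: 21.75
position: [0.5085, 0.1122, 0.1844]
eef_rot: [-0.0, 0.677, 0.736, -0.001]
contact_force: [0.0, 0.3, -0.2]
gripper_width: 0.998
grasp_force: 0.0
```

Emit:
{"op": "move_arm", "data": {
  "motion": [
    [-0.441,-0.122,-0.024,0,0,0.168,-1],
    [-0.441,-0.122,-0.024,0,0,0.168,-1],
    [-0.441,-0.122,-0.024,0,0,0.168,-1],
    [-0.441,-0.122,-0.024,0,0,0.168,-1],
    [-0.441,-0.122,-0.024,0,0,0.168,-1]
  ]
}}

```text
time: 22.25
position: [0.4665, -0.1125, 0.1966]
eef_rot: [-0.0, 0.708, 0.706, -0.0]
contact_force: [1.1, 0.0, -0.2]
gripper_width: 1.001
grasp_force: 0.0
```

```bash
python3 wr.py w8; python3 col.py 320 185 35; python3 plan.py
```

```text
cam [ 0.466 -0.038  0.327]
px [392. 337.] c [ 555.5 -308.9] size [51.4 61.1] ang 13.5 z 0.0266
px [613. 101.] c [757.3 -28.8] size [ 67.  179.9] ang 14.2 z 0.0262
c [ 466.2 -108.4] size [34.2 31.8] ang 89.9
now [ 466.9 -112.8  196.6] yaw -0.2 tilt 0.04 q6 -0.36 t 22.35 w 0.998 gf 0.0 f [-0.6 -0.6 -0.7]
```

View pics/w8.png

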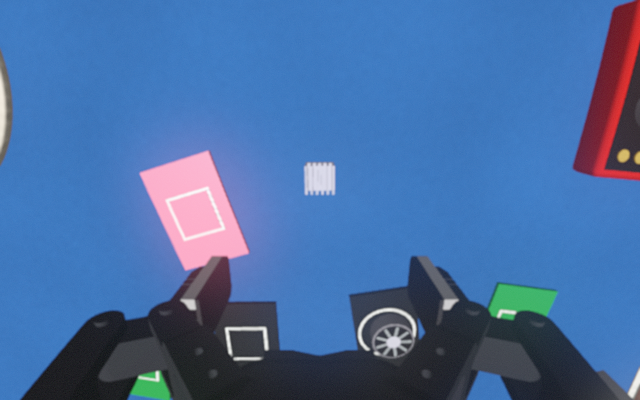

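The small sink is at (320,179), square with the jaws. The pink decoy's edge is at about x=222, clear of the fingers. Pick it up.

Emit:
{"op": "move_arm", "data": {
  "motion": [
    [0.006,0,0.1,0,0,0,-1],
    [0.006,0,0.2,0,0,0,-1],
    [0.006,0,0.28,0,0,0,-1],
    [0.006,0,0.294,0,0,0,-1],
    [0.006,0,0.294,0,0,0,-1]
  ]
}}

```text
time: 22.85
position: [0.4671, -0.1062, 0.0492]
eef_rot: [-0.001, 0.707, 0.707, -0.001]
contact_force: [0.6, 0.0, 0.6]
gripper_width: 0.998
grasp_force: 0.0
```

Emit:
{"op": "move_arm", "data": {
  "motion": [
    [0,0,0.02,0,0,0,-1],
    [0,0,0.04,0,0,0,-1],
    [0,0,0.06,0,0,0,-1],
    [0,0,0.067,0,0,0,-1],
    [0,0,0.067,0,0,0,-1]
  ]
}}

```text
time: 23.35
position: [0.4675, -0.1067, 0.0159]
eef_rot: [-0.0, 0.707, 0.707, -0.0]
contact_force: [-0.2, -0.8, 0.6]
gripper_width: 1.001
grasp_force: 0.0
```

Emit:
{"op": "move_arm", "data": {
  "motion": [
    [0,0,0,0,0,0,1],
    [0,0,0,0,0,0,1],
    [0,0,0,0,0,0,1],
    [0,0,0,0,0,0,1],
    [0,0,0,0,0,0,1]
  ]
}}

```text
time: 23.85
position: [0.4679, -0.1068, 0.0167]
eef_rot: [0.0, 0.707, 0.707, 0.0]
contact_force: [-2.1, -0.6, 10.5]
gripper_width: 0.337
grasp_force: 59.0
```

```bash
python3 plan.py 467,-110,92,0 422,-220,92,0.5 374,-331,92,1 374,-331,32,1
```

```text
now [ 467.9 -106.8   16.7] yaw -0.0 tilt 0.03 q6 -0.35 t 23.85 w 0.337 gf 59.03387367725372 f [-2.1 -0.6 10.5]
467,-110,92,0 -> [-0.006, -0.002, -0.151] wz -0.001
422,-220,92,0.5 -> [-0.22, -0.09, 0.0] wz -0.018
374,-331,92,1 -> [-0.221, -0.098, 0.0] wz -0.017
374,-331,32,1 -> [-0.0, 0.0, 0.12] wz -0.0
```

Emit:
{"op": "move_arm", "data": {
  "motion": [
    [0,0,-0.03,0,0,0,1],
    [0,0,-0.07,0,0,0,1],
    [0,0,-0.11,0,0,0,1],
    [0,0,-0.14,0,0,0,1],
    [0,0,-0.151,0,0,0,1]
  ]
}}

```text
time: 24.35
position: [0.4683, -0.1069, 0.0931]
eef_rot: [0.001, 0.707, 0.707, 0.0]
contact_force: [-1.3, 0.2, -0.0]
gripper_width: 0.338
grasp_force: 59.8
```

Emit:
{"op": "move_arm", "data": {
  "motion": [
    [-0.04,-0.016,0,0,0,0,1],
    [-0.08,-0.033,0,0,0,-0.005,1],
    [-0.13,-0.053,0,0,0,-0.01,1],
    [-0.18,-0.074,0,0,0,-0.015,1],
    [-0.22,-0.09,0,0,0,-0.018,1]
  ]
}}

```text
time: 24.85
position: [0.422, -0.2178, 0.0913]
eef_rot: [-0.0, 0.704, 0.71, -0.0]
contact_force: [-0.3, 0.8, 0.1]
gripper_width: 0.336
grasp_force: 59.8
```

Emit:
{"op": "move_arm", "data": {
  "motion": [
    [-0.05,-0.022,0,0,0,0,1],
    [-0.1,-0.044,0,0,0,-0.005,1],
    [-0.15,-0.066,0,0,0,-0.01,1],
    [-0.2,-0.089,0,0,0,-0.017,1],
    [-0.221,-0.098,0,0,0,-0.017,1]
  ]
}}

```text
time: 25.35
position: [0.3738, -0.3294, 0.0914]
eef_rot: [0.0, 0.702, 0.713, -0.0]
contact_force: [-0.3, 0.3, -1.4]
gripper_width: 0.337
grasp_force: 59.8
```

```bash
python3 wr.py w9; python3 plan.py 374,-329,31,1 374,-329,23,1
```

```text
cam [ 0.372 -0.255  0.222]
px [574. 193.] c [ 554.1 -309.4] size [52.  62.3] ang 69.4 z 0.0266
now [ 373.8 -329.9   91.4] yaw 0.9 tilt 0.03 q6 -0.86 t 25.4 w 0.337 gf 59.79600012302399 f [-0.3 -2.   0.3]
374,-329,31,1 -> [0.002, 0.0, 0.121] wz -0.005
374,-329,23,1 -> [-0.0, 0.0, 0.016] wz 0.0
```

View pics/w9.png

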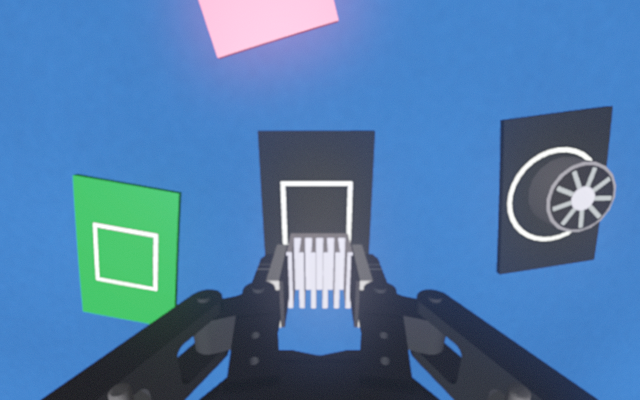

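The small sink is level at (320,270), above the dark small-square pad. The fan stands in its circle at (560,195), offset only by viewing angle. Lower, release and retreat.

Emit:
{"op": "move_arm", "data": {
  "motion": [
    [0,0,0.03,0,0,0,1],
    [0,0,0.06,0,0,0,1],
    [0,0,0.09,0,0,0,1],
    [0,0,0.11,0,0,0,1],
    [0,0,0.12,0,0,0,1]
  ]
}}

```text
time: 25.9
position: [0.3746, -0.3268, 0.0309]
eef_rot: [-0.001, 0.701, 0.713, 0.0]
contact_force: [0.2, -0.7, -0.3]
gripper_width: 0.337
grasp_force: 59.8
```

Emit:
{"op": "move_arm", "data": {
  "motion": [
    [0,0,0.006,0,0,0,1],
    [0,0,0.012,0,0,0,1],
    [0,0,0.016,0,0,0,1],
    [0,0,0.016,0,0,0,1],
    [0,0,0.016,0,0,0,1]
  ]
}}

```text
time: 26.4
position: [0.3747, -0.3278, 0.024]
eef_rot: [0.0, 0.701, 0.713, -0.0]
contact_force: [-0.3, -0.3, 0.1]
gripper_width: 0.336
grasp_force: 59.8
```

```bash
python3 plan.py 374,-329,22.7,1
```

```text
now [ 374.7 -327.8   24. ] yaw 1.0 tilt 0.02 q6 -0.86 t 26.4 w 0.336 gf 59.797441363334656 f [-0.3 -0.3  0.1]
374,-329,22.7,1 -> [-0.002, -0.002, 0.003] wz -0.001
```

Emit:
{"op": "move_arm", "data": {
  "motion": [
    [-0.002,-0.002,0,0,0,0,1],
    [-0.002,-0.002,0.003,0,0,0,1],
    [-0.002,-0.002,0.003,0,0,0,-1],
    [-0.002,-0.002,0.003,0,0,0,-1],
    [-0.002,-0.002,0.003,0,0,0,-1]
  ]
}}

```text
time: 26.9
position: [0.3737, -0.3287, 0.0223]
eef_rot: [0.0, 0.701, 0.713, -0.0]
contact_force: [-0.9, 0.3, -0.2]
gripper_width: 0.832
grasp_force: 0.0
```

Emit:
{"op": "move_arm", "data": {
  "motion": [
    [0,0,0,0,0,0,-1],
    [0,0,0,0,0,0,-1],
    [0,0,-0.02,0,0,0,-1],
    [0,0,-0.06,0,0,0,-1],
    [0,0,-0.14,0,0,0,-1]
  ]
}}

```text
time: 27.4
position: [0.3728, -0.3277, 0.092]
eef_rot: [-0.002, 0.701, 0.713, 0.0]
contact_force: [-0.1, -1.0, 1.2]
gripper_width: 1.0
grasp_force: 0.0
```

Emit:
{"op": "move_arm", "data": {
  "motion": [
    [0,0,-0.08,0,0,0,-1],
    [0,0,-0.16,0,0,0,-1],
    [0.3,0.1,-0.2,0,0,0,-1],
    [0.4,0.1,-0.2,0,0,0,-1],
    [0.4,0.1,-0.2,0,0,0,-1]
  ]
}}

```text
time: 27.9
position: [0.4087, -0.1824, 0.1884]
eef_rot: [0.001, 0.702, 0.713, 0.0]
contact_force: [1.6, 0.2, 0.1]
gripper_width: 1.003
grasp_force: 0.0
```

Emit:
{"op": "move_arm", "data": {
  "motion": [
    [0.2,0,0,0,0,0,-1],
    [0.2,0,0,0,0,0,-1],
    [0.2,0,0,0,0,0,-1],
    [0.2,0,0,0,0,0,-1],
    [0.2,0,0,0,0,0,-1]
  ]
}}

```text
time: 28.4
position: [0.4073, -0.0846, 0.1877]
eef_rot: [0.0, 0.701, 0.713, 0.0]
contact_force: [0.2, -0.4, -0.4]
gripper_width: 0.999
grasp_force: 0.0
```

Run:
```python
from h import *
s=snap('top');im=s['color']
cv2.imwrite('pics/end.png',cv2.resize(im[60:290,130:490],None,fx=2.2,fy=2.2,interpolation=cv2.INTER_CUBIC))
X=pts(s)
for n,(x,y) in dict(fan=(555,-313),big=(553,343),small=(374,-331),bat=(391,284)).items():
    m=(abs(X[...,0]*1000-x)<62)&(abs(X[...,1]*1000-y)<62)&(X[...,2]>.019)&(X[...,2]<.04)
    P=X[m]; r=cv2.minAreaRect((P[:,:2]*1000).astype(np.float32));print(n,np.round(r[0],1),np.round(r[1],1),round(r[2],1),'z',np.median(P[:,2]).round(4))
st=manip.sense();print(st['position'],st['time'])
```

```text
fan [ 556.3 -321.2] [26.9 52.4] 84.0 z 0.0282
big [553.7 342. ] [49.7 45.9] 9.8 z 0.0264
small [ 374.8 -331.2] [30.6 30.1] 88.3 z 0.0272
bat [392.5 282.6] [24.5 89.2] 12.4 z 0.0283
[ 0.40723699 -0.08486418  0.18754453] 28.45
```

View pics/end.png

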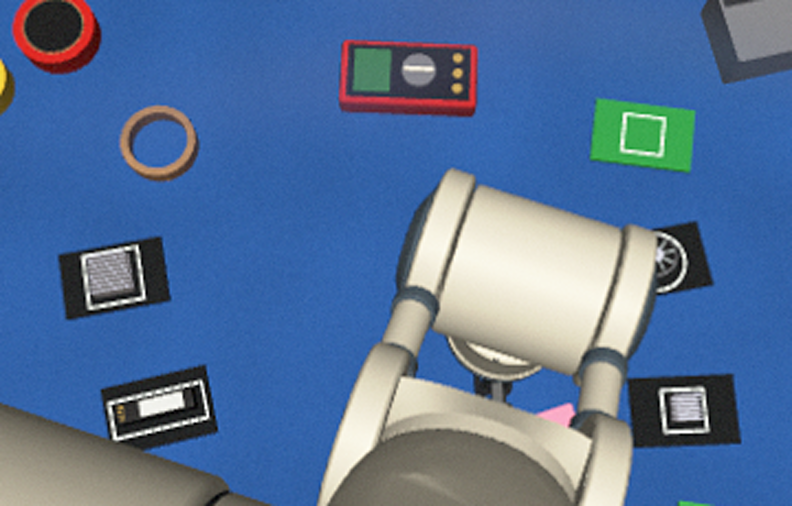

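The final view shows the big sink (110,273), battery (160,405) and small sink (686,408) centred in their outlines. The arm half hides the fan at (668,262); the wrist camera measured it about 3–4 mm off centre. The tape roll and multimeter look undisturbed.

```bash
python3 -c "
from bench import manip
print(manip.sign_off())"
```

```text
the job is handed in; nothing more can be done
None
```

All four parts are on their matching pads and the job is handed in at about 28 s. The sinks and battery measured within 3 mm of centre and the fan within about 4 mm, though the sign-off returned no verdict.

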